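Clamp a brass collar in the hold-to-clamp fixture

TASK

Slide the brass collar down over the upright post of the green clamping fixture until it sits flat on its seat, and let go of it. Then flip the red safety catch right over, away from the handle, and pull the black-gripped handle fully towards you, against its spring, so that the jaws clamp the collar. Finish while still holding the handle pulled; leave the grey tin, the glass vial and the clear cup where they stand.

Things in the scene. Friction and masses are not known exactly. Their poses are not given: they have to be found in the camera images.
- fixture: Green cast clamping fixture fixed to the bench; origin under the middle of its base. Fixture frame: x points away from the robot at yaw 0 (so -x is the front, the side the handle is pulled to), y to the left, z up. Base plate 330 mm along y, 15 mm thick, from x -45 to +40 mm (to x -92 mm only at the right end, in front of the catch). At the left the post with a jaw on either side of it (along y); at the right the handle; at the far right the catch.
- post_seat (a point): Centre of the round steel seat (34 mm across, its top 45 mm above the bench) at the foot of the post, at fixture x 0, y +90 mm; the collar's underside comes to rest here. Axes as the fixture's. In front of and behind the seat (x) there is free room for fingers, down to the base plate 30 mm lower.
- post_top (a point): Top of the steel post, straight above the seat: 15 mm diameter, 37 mm tall over the seat, its top 5 mm coned to 9 mm.
- collar_center (a point): Centre of the loose brass collar (half-way up): a ring 40 mm outside diameter, 24 mm high, bore 17.6 mm, 0.11 kg (varies), z along the bore. Stands flat on the bench, so this point is 12 mm up; seated on the post it is 12 mm above post_seat.
- handle (a joint): Handle angle in rad: 0 at rest, leaning back 0.25 rad from vertical (away from the robot); grows as it is pulled towards the robot (fixture -x) to the stop at 0.8. A return spring always pulls it back: 2.3 N at the bar at rest, about 10 N near the stop with the pads' help. Blocked within 0.1 rad while the catch is on. At about 0.53 the jaws' pads meet a seated collar; from there on sprung pads press it harder (2 to 7 N each).
- handle_hinge (a point): Middle of the handle's hinge axis (along fixture y), at fixture x 0, y -60 mm, 50 mm above the bench. Does not move with the handle.
- handle_bar (a point): Middle of the handle's cross bar: a black round grip 16 mm diameter, 80 mm long along fixture y, 120 mm from the hinge axis, between two 10 mm side arms 100 mm apart; nothing lies within 70 mm below it, so fingers can straddle it front and back. Height about 166 mm at rest, 170 mm upright, 152 mm at the stop. The point turns with the handle.
- catch (a joint): Safety catch angle in rad: 0 (start 0 to 0.15) is on, its red pawl leaning 0.6 rad from vertical towards the handle, in front of the handle's right arm; grows as it is flipped away from the handle, to the right (fixture -y), to the stop at 1.5 where it leans 0.9 rad to the right. Stays where it is left (friction, under 1 N at the knob).
- catch_hinge (a point): Point on the catch's spindle (its axis runs along fixture x) straight in line with the knob's stem: fixture x -68 mm, y -137 mm, 45 mm above the bench. Does not move; the spindle is 10 mm thick with a 19 mm collar here.
- catch_knob (a point): Centre of the red ball knob of the catch, 17 mm diameter, on a 7 mm stem, 55 mm from the spindle axis. About 90 mm above the bench when on, 79 mm when flipped. Free to push from the left with shut fingers.
- jaw_left: Dark steel jaw with a sprung black rubber pad, left of the post (fixture +y), top 73 mm above the bench; the pads stand 12.5 mm clear of a seated collar when open and move 23.5 mm per rad of handle angle. Origin near the jaw's foot.
- jaw_right: The same jaw on the right of the post (fixture -y); closes together with the left one.
- tin_grey: Bystander to leave alone: round open grey tin, 68 mm across, 43 mm high. Origin under its middle.
- oil_vial: Bystander to leave alone: square glass vial with a dark cap, 30 x 34 mm, 64 mm high. Origin under its middle.
- clear_cup: Bystander to leave alone: clear plastic cup, 53 mm across, 27 mm high. Origin under its middle.
Not all that is in view belongs to the job. What is shaped like the part that bears collar_center but orange is not meant.

How it is judged (in metres and radians):
On the way, in this order (a step that is already met when the one before it is completed fails the run):
1. the collar sits on the post's seat and the fingers have let go (horizontal distance between collar_center and post_seat below 0.003 m and z of collar_center in the frame of post_seat between 0.009 and 0.0145 m and angle between collar_center's own z axis and vertical below 0.08 rad and contact force between the fingers and anything else below 0.5 N), for 0.2 s.
2. the safety catch is flipped right over (value of joint catch above 1.1 rad), for 0.1 s.
3. the handle is pulled and the jaws clamp the collar (value of joint handle above 0.6 rad and contact force between each of jaw_left, jaw_right and anything else above 1 N), for 0.3 s.
At the end, for the whole second after the job is handed in: Collar on the post, centred within 3 mm and flat on its seat (within 3 mm); catch flipped past 1.1 rad; handle held by the robot (over 1 N) past 0.6 rad with both jaws pressing the collar with more than 1 N (all of step 3 and horizontal distance between collar_center and post_seat below 0.003 m and z of collar_center in the frame of post_seat between 0.009 and 0.0145 m and angle between collar_center's own z axis and vertical below 0.08 rad and value of joint catch above 1.1 rad and contact force between any of the fingers, the arm and fixture above 1 N); the arm keeps its last pose, push and grip.
It fails at once if a bystander (tin, vial or cup) is shifted by more than 3 cm (distance of any of tin_grey, oil_vial, clear_cup from where it was at the start of the episode above 0.03 m).
It also fails if it takes over 61 s, if anything falls off the work surface, if the arm or the gripper's body presses on something with over 40 N, if the wrist force passes 120 N, or if a joint passes its speed limit or range.

ROBOT

A 7-joint arm with a two-finger parallel gripper is mounted at the origin on a cart in front of the work surface, level with it; the furniture and walls round the work are solid. World frame = base frame: x ahead of the robot, y to its left, z up, the work surface at z = 0. Lengths are in mm, angles in rad, forces in N, time in s.
With the tool pointing down it reaches from about 425 to 1025 mm from the base axis. Payload 9.4 kg.
Tool frame: the origin (TCP) lies midway between the tips of the shut fingers; the grasp point (between the pads) lies 19 mm behind it; z points along the fingers, y is the direction in which the jaws open and shut (so a half turn about z gives the same grasp; the last joint's range is limited). The gripper opens to 93 mm and grips with 3 to 60 N. Pads are 15 mm wide; open, the fingers measure 128 mm over their backs; the gripper's body (75 mm by 188 mm) begins 65 mm behind the grasp point.
Start: joints at [1.189, 0.599, -0.003, 1.599, 0.002, 0.943, -0.08], TCP at [217.564, -691.585, 218.618] pointing down, gripper open.
Joint ranges: [-2.57, 2.57], [-0.35, 1.97], [-1.29, 1.29], [0.11, 2.56], [-1.05, 4.19], [0.11, 1.86], [-2.63, 2.63]. Speed limits (rad/s): [2.22, 2.22, 3.01, 3.01, 3.14, 3.14, 3.14].

INTERFACE

Orientations are given as a rotation vector (axis times angle).
In Python, from station import status, imaging, r gives the robot as it stands.
- The arm moves only by the shell command python3 -m pendant 'ROWS' [FORCE]. ROWS is JSON, a list of rows, each an object with "gripper": the gripper command: -1 is fully open, 1 is shut, values between are in proportion; "travel": the shift along the tool's x, y, z in mm, a list of three; "angular": the turn, a rotation vector about the tool's x, y, z in rad, a list of three. In form: [{"gripper": gripper, "travel": [tx, ty, tz], "angular": [wx, wy, wz]}, ...]. A call has 1 to 5 rows; each row is the pose to reach, as a shift and turn from the pose commanded when the call began, along the tool's axes at that moment; what a row does not reach only later rows make up. A row lasts 1/12 s, in which the tool goes at most 41.7 mm and 7.16 degrees, less where a joint would pass 70% of its speed; a pose out of reach is approached as far as the arm can. A call with a gripper value outside its range is refused whole. The fingers move at their own pace and stop on an object; FORCE is the grip in N (left out, the last holds). Time passes only in rows, so rows that repeat a pose let the fingers close. It gives the time, the measured TCP pose, the force and the opening at its end, in the units of the state.
- status.get_state(): the state, without advancing time (a new reading comes with each control period).
- imaging.camera(name): name is "scene" or "top"; returns a dict with "image" (420x560x3 uint8, blue, green, red), "camera_matrix" (3x3 intrinsics, pixels), "position" and "attitude" of the camera in the world. Camera axes: x right, y up, looking along -z (the intrinsics and any distortion apply to the point x, -y, -z); pixel columns grow to the right and rows downward; lengths in mm; the calibration is good to about 2 mm. A picture is of the moment at which its call begins. There is no depth.
- r.job_done(): hands the job in, once; it reports no verdict.
The state is a dict: "clock": time; "joint_positions": joint angles; "dq": joint speeds; "joint_efforts": joint torques, N m; "ee_pos": TCP position; "ee_rot": TCP orientation; "contact_force": force on the tool from outside, world axes, zero at the start; "moment": the same for the moment, N m; "opening": finger opening in mm.
Only numpy, scipy, OpenCV 4.12 (cv2) and the standard library are available. Lean on these libraries where they do the work, as an engineer would, in place of code of your own. Each camera call takes 0.05 s, during which the arm holds its last target.

## Working session

There is one attempt and no reset: what is moved stays moved. The work goes in short steps, Python scripts to look and compute and a shell command to move; the robot and the scene stay as the last step left them, time stands still between calls to the robot, and variables do not carry over. Pictures are saved under pics/ and viewed, and the job is handed in when it is done.

```bash
mkdir -p pics; ls; python3 - <<'E'
from station import status, imaging
import cv2
s=status.get_state(); print(s)
for n in("scene","top"):
    c=imaging.camera(n); cv2.imwrite(f"pics/{n}0.png",c["image"]); print(n,c["camera_matrix"],c["position"],c["attitude"],[k for k in c])
E
```

```text
pics
{'clock': 0.0, 'joint_positions': array([ 1.18927711,  0.60011988, -0.00253112,  1.60012822,  0.00184956,
        0.94291334, -0.07978134]), 'dq': array([ 0.00012859,  0.00156894,  0.00019687,  0.00220069,  0.00030683,
       -0.00174355,  0.00138407]), 'joint_efforts': array([-3.66799068e-04, -7.65067792e+01,  1.49743460e+00, -2.52346194e+01,
       -5.23670053e-02,  1.68851728e-02,  1.84625633e-04]), 'ee_pos': array([ 217.40123538, -691.1196234 ,  217.76455003]), 'ee_rot': array([-3.10366078e+00, -4.76877644e-01,  6.66409097e-04]), 'contact_force': array([0.64510663, 0.31962083, 0.35324367]), 'moment': array([ 0.01324214, -0.02227373,  0.01553698]), 'opening': 92.99075403577419}
scene [[509.8437048    0.         272.3445166 ]
 [  0.         509.8437048  202.19343569]
 [  0.           0.           1.        ]] [ 165.15899731 -252.91507741  678.86060105] [ 0.89553496 -0.24120043 -0.53046529] ['image', 'camera_matrix', 'position', 'attitude']
top [[441.7965883    0.         276.72826758]
 [  0.         441.7965883  209.6279479 ]
 [  0.           0.           1.        ]] [ 365.54577475  332.94572028 1087.8401856 ] [ 0.13098298 -0.11655789 -1.55552394] ['image', 'camera_matrix', 'position', 'attitude']
```

View pics/scene0.png

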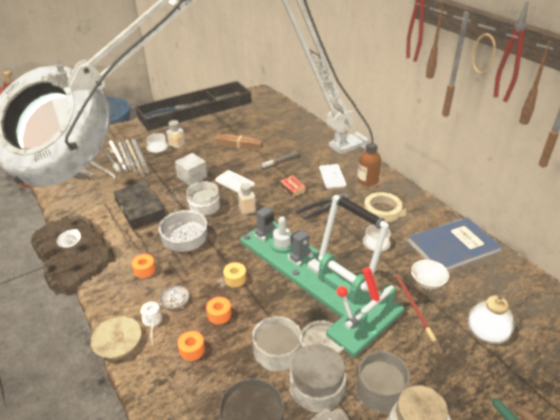

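View pics/top0.png

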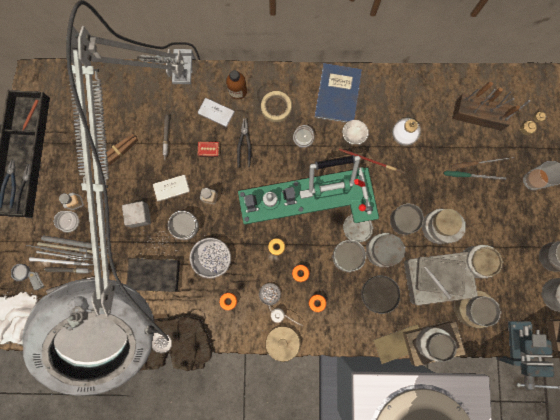

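```bash
cat > h.py <<'E'
import numpy as np, cv2
from scipy.spatial.transform import Rotation as R
from station import status, imaging
def proj(c,P):
    P=np.atleast_2d(P).astype(float); q=(P-c["position"])@R.from_rotvec(c["attitude"]).as_matrix()
    q=q*[1,-1,-1]; u=q@c["camera_matrix"].T; return u[:,:2]/u[:,2:]
def ray(c,uv):
    d=np.linalg.inv(c["camera_matrix"])@np.array([uv[0],uv[1],1.]); d=d*[1,-1,-1]
    return np.array(c["position"]),R.from_rotvec(c["attitude"]).as_matrix()@d
def onz(c,uv,z):
    o,d=ray(c,uv); return o+d*(z-o[2])/d[2]
def tri(c1,u1,c2,u2):
    o1,d1=ray(c1,u1);o2,d2=ray(c2,u2); d1/=np.linalg.norm(d1); d2/=np.linalg.norm(d2)
    t=np.linalg.lstsq(np.c_[d1,-d2],o2-o1,rcond=None)[0]
    a=o1+d1*t[0];b=o2+d2*t[1]; return (a+b)/2,np.linalg.norm(a-b)
def crop(c,x,y,w,h,s,fn): cv2.imwrite(fn,cv2.resize(c["image"][y:y+h,x:x+w],None,fx=s,fy=s,interpolation=cv2.INTER_CUBIC))
E
python3 - <<'E'
from h import *
c=imaging.camera("scene"); crop(c,210,180,200,150,4,"pics/s1.png"); np.save("/tmp/sc.npy",c,allow_pickle=True)
c=imaging.camera("top"); crop(c,220,140,180,135,4,"pics/t1.png"); np.save("/tmp/tc.npy",c,allow_pickle=True)
E
```

```text
(no output)
```

View pics/s1.png

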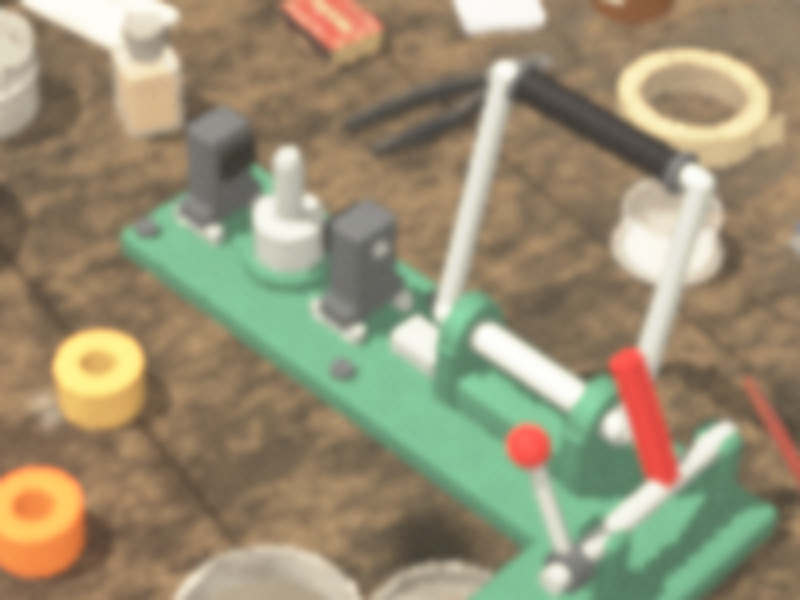

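View pics/t1.png

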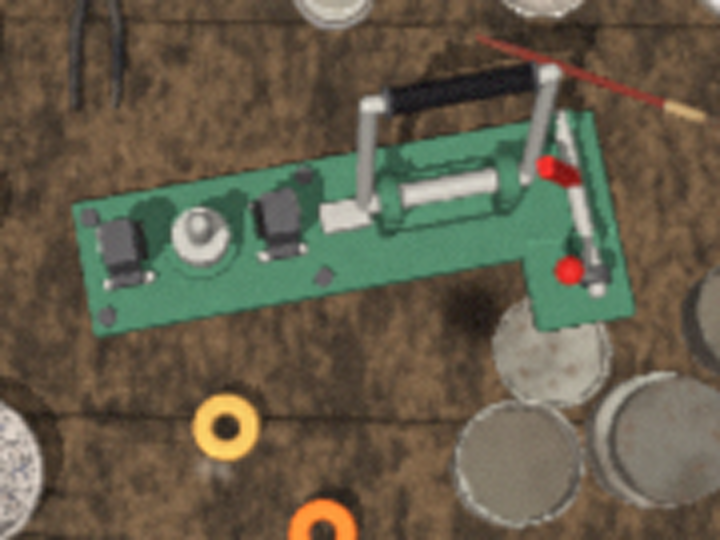

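```bash
python3 - <<'E'
from h import *
S=np.load("/tmp/sc.npy",allow_pickle=True).item();T=np.load("/tmp/tc.npy",allow_pickle=True).item()
def blobs(c,lo,hi,amin=20):
    h=cv2.cvtColor(c["image"],cv2.COLOR_BGR2HSV); m=cv2.inRange(h,np.array(lo),np.array(hi))
    n,l,st,ce=cv2.connectedComponentsWithStats(m)
    return [(st[i].tolist(),ce[i].round(2).tolist()) for i in range(1,n) if st[i,4]>=amin],l
for n,c in(("S",S),("T",T)):
    print(n,"yel",blobs(c,(18,110,120),(30,255,255))[0])
    print(n,"red",blobs(c,(0,190,120),(5,255,255),10)[0],blobs(c,(174,190,120),(180,255,255),10)[0])
    b,l=blobs(c,(60,70,40),(85,255,255),300); print(n,"green",b)
p=lambda u,v:(220+(u-1.5)/4,140+(v-1.5)/4)
q=lambda u,v:(210+(u-1.5)/4,180+(v-1.5)/4)
print("post top",tri(T,p(200,222),S,q(289,152)))
print("bar", tri(T,p(463,89),S,q(610,128)))
print("barL",tri(T,p(374,104),S,q(506,73)),"barR",tri(T,p(548,73),S,q(695,182)))
print("knob",tri(T,p(569,270),S,q(529,446)))
for uv in((74,206),(97,336),(594,112),(633,314),(542,330),(524,258)): print(uv,onz(T,p(*uv),15).round(1))
for uv in((125,245),): print(uv,onz(S,q(*uv),15).round(1))
E
```

```text
S yel [([133, 255, 19, 14, 136], [142.02, 261.57]), ([223, 262, 23, 25, 397], [234.77, 274.62]), ([208, 298, 21, 17, 194], [217.93, 306.3]), ([179, 332, 23, 20, 232], [189.87, 341.41])]
S red [] []
S green [([241, 232, 162, 124, 4675], [331.71, 295.34])]
T yel [([536, 112, 9, 9, 50], [540.2, 115.9]), ([406, 121, 11, 11, 46], [409.41, 126.67]), ([524, 121, 13, 13, 85], [529.52, 126.66]), ([269, 238, 16, 17, 169], [276.15, 246.36])]
T red [([355, 179, 10, 7, 40], [358.75, 182.38]), ([359, 204, 7, 7, 32], [361.91, 207.22])] []
T green [([238, 168, 141, 56, 3463], [311.72, 198.2])]
post top (array([559.55838709, 360.00970022,  82.47752324]), np.float64(0.3842776971450609))
bar (array([619.05741331, 216.81140046, 165.32454246]), np.float64(3.085570336619482))
barL (array([607.51538995, 265.97871289, 167.62301916]), np.float64(1.6655118867421885)) barR (array([626.52207491, 172.16906315, 165.60585918]), np.float64(0.8752406621092248))
knob (array([531.87232064, 149.16894012,  93.57284222]), np.float64(0.3947021561469365))
(74, 206) [581.6 440.1  15. ]
(97, 336) [500.7 423.9  15. ]
(594, 112) [644.8 117.4  15. ]
(633, 314) [518.   96.2  15. ]
(542, 330) [507.5 151.9  15. ]
(524, 258) [552.  162.3  15. ]
(125, 245) [498.8 413.5  15. ]
```

```bash
cat >> h.py <<'E'
YAW=0.195
def Rt(yaw,tilt=0):  # tool down, tool y along fixture x (yaw), sign s
    z=np.array([0,0,-1.]); y=np.array([np.cos(yaw),np.sin(yaw),0]); x=np.cross(y,z); return np.c_[x,y,z]
def plan(pos,yaw=None,Rm=None):
    s=status.get_state(); R0=R.from_rotvec(s["ee_rot"]).as_matrix(); p0=np.array(s["ee_pos"])
    if Rm is None: Rm=R0 if yaw is None else Rt(yaw)
    t=R0.T@(np.array(pos)-p0); w=R.from_matrix(R0.T@Rm).as_rotvec()
    print("t",s["clock"],"pos",p0.round(1),"F",s["contact_force"].round(1),"open",round(s["opening"],1)); print("travel",t.round(1),"angular",w.round(3),"rows",np.linalg.norm(t)/41.7,np.linalg.norm(w)/0.125)
E
python3 - <<'E'
from h import *
S=np.load("/tmp/sc.npy",allow_pickle=True).item();T=np.load("/tmp/tc.npy",allow_pickle=True).item()
s=status.get_state(); print(R.from_rotvec(s["ee_rot"]).as_matrix().round(3))
p=lambda u,v:(220+(u-1.5)/4,140+(v-1.5)/4)
q=lambda u,v:(210+(u-1.5)/4,180+(v-1.5)/4)
print(onz(T,p(227,427.5),24),onz(S,q(99,362),24), tri(T,p(227,427.5),S,q(99,362)))
for c,nm in((T,"T"),(S,"S")):
    h=cv2.cvtColor(c["image"],cv2.COLOR_BGR2HSV); 
    x,y=(276,246) if nm=="T" else (234,275)
    m=cv2.inRange(h,np.array((15,90,100)),np.array((33,255,255)))[y-25:y+25,x-25:x+25]
    k=max(cv2.findContours(m,0,2)[0],key=cv2.contourArea); (cx,cy),_=cv2.minEnclosingCircle(k);bx=cv2.boundingRect(k);print(nm,cx+x-25,cy+y-25,bx[0]+x-25,bx[1]+y-25,bx[2:])
# corner check from fixture model
th=YAW;o=np.array([577,271.7,0]);Rz=R.from_euler("z",th).as_matrix()
for f in((0,90,82),(0,90,45),(-68,-137,45),(40,165,15),(-45,165,15),(-92,-165,15),(29.7,-60,166)):
    P=o+Rz@np.array(f); print(f,P.round(1),(proj(T,P)[0]-[220,140])*4+1.5,(proj(S,P)[0]-[210,180])*4+1.5)
plan([470,345,200],YAW); plan([470,345,200],YAW+np.pi)
E
```

```text
[[ 0.954  0.3   -0.   ]
 [ 0.3   -0.954  0.001]
 [-0.    -0.001 -1.   ]]
[444.99682847 343.54585032  24.        ] [445.73162377 342.24217002  24.        ] (array([445.6136394 , 343.34466628,  22.98178846]), np.float64(1.1586761272077917))
T 272.0 259.0 251 238 (43, 33)
S 233.5 274.5 209 250 (50, 50)
(0, 90, 82) [559.6 360.   82. ] [200.18846037 221.85238982] [288.62329844 152.90641658]
(0, 90, 45) [559.6 360.   45. ] [201.66875073 233.55144116] [289.14270734 213.49337732]
(-68, -137, 45) [536.8 124.1  45. ] [596.23943001 275.21624494] [570.62324972 566.65411899]
(40, 165, 15) [584.3 441.3  15. ] [ 72.1503875  201.80526946] [243.38951433 153.33249741]
(-45, 165, 15) [500.9 424.9  15. ] [ 95.45151256 335.67655564] [117.36320711 230.4430461 ]
(-92, -165, 15) [518.7  92.   15. ] [639.77390975 312.86836567] [581.17406469 693.47840368]
(29.7, -60, 166) [617.8 218.6 166. ] [461.33756649  88.47085487] [600.99395585 126.46610035]
t 0.2 pos [ 217.5 -691.3  218.1] F [0.4 0.8 1. ] open 93.0
travel [ 551.9 -912.8   18.9] angular [-1.000e-03 -1.000e-03 -1.461e+00] rows 25.582994223020634 11.68789477756231
t 0.2 pos [ 217.5 -691.3  218.1] F [0.4 0.8 1. ] open 93.0
travel [ 551.9 -912.8   18.9] angular [-1.000e-03  1.000e-03  1.681e+00] rows 25.582994223020634 13.444849875601513
```

```bash
python3 - <<'E'
from h import *
plan([420,-560,340],-0.8);plan([600,-400,340],-0.6)
E
```

```text
t 0.2 pos [ 217.5 -691.3  218.1] F [0.4 0.8 1. ] open 93.0
travel [ 232.6  -64.6 -121.9] angular [-0.001 -0.    -0.466] rows 6.485076960011212 3.7279000495779444
t 0.2 pos [ 217.5 -691.3  218.1] F [0.4 0.8 1. ] open 93.0
travel [ 452.3 -163.2 -121.8] angular [-0.001 -0.    -0.666] rows 11.895820354494768 5.327897798320525
```

```bash
python3 -m pendant '[{"gripper":-1,"travel":[35,-10,-20],"angular":[0,0,-0.09]},{"gripper":-1,"travel":[70,-20,-40],"angular":[0,0,-0.18]},{"gripper":-1,"travel":[105,-29,-60],"angular":[0,0,-0.27]},{"gripper":-1,"travel":[140,-39,-80],"angular":[0,0,-0.36]},{"gripper":-1,"travel":[175,-48,-100],"angular":[0,0,-0.45]}]'; python3 - <<'E'
from h import *
plan([600,-400,340],-0.6);plan([660,-100,340],-0.2)
E
```

```text
clock: 0.62
ee_pos: [371.2, -592.0, 319.5]
ee_rot: [-2.918, -1.164, 0.0]
contact_force: [0.6, 0.4, 0.6]
opening: 92.8
t 0.6167 pos [ 371.2 -592.   319.5] F [0.6 0.4 0.6] open 92.8
travel [298.1  18.2 -20.5] angular [-0.     0.    -0.212] rows 7.179228880934539 1.6935992575362993
t 0.6167 pos [ 371.2 -592.   319.5] F [0.6 0.4 0.6] open 92.8
travel [ 548.1 -158.1  -20.5] angular [-0.    -0.    -0.612] rows 13.689316314815255 4.893598082967695
```

```bash
python3 -m pendant '[{"gripper":-1,"travel":[40,0,-4],"angular":[0,0,-0.05]},{"gripper":-1,"travel":[80,-2,-8],"angular":[0,0,-0.1]},{"gripper":-1,"travel":[120,-6,-12],"angular":[0,0,-0.15]},{"gripper":-1,"travel":[160,-12,-16],"angular":[0,0,-0.2]},{"gripper":-1,"travel":[200,-18,-20],"angular":[0,0,-0.25]}]'; python3 - <<'E'
from h import *
plan([660,-100,340],-0.2);plan([450,343,250],YAW)
E
```

```text
clock: 1.03
ee_pos: [504.4, -441.5, 338.7]
ee_rot: [-2.752, -1.516, 0.0]
contact_force: [-0.4, -0.0, 0.0]
opening: 93.0
t 1.0333 pos [ 504.4 -441.5  338.7] F [-0.4 -0.   0. ] open 93.0
travel [371.8 -50.9  -1.3] angular [-0.     0.    -0.364] rows 8.99917855829364 2.9091498746703732
t 1.0333 pos [ 504.4 -441.5  338.7] F [-0.4 -0.   0. ] open 93.0
travel [ 634.1 -465.    88.7] angular [-0.     0.    -0.759] rows 18.976800105939446 6.0691495994206175
```

```bash
python3 -m pendant '[{"gripper":-1,"travel":[40,-6,0],"angular":[0,0,-0.05]},{"gripper":-1,"travel":[80,-12,0],"angular":[0,0,-0.1]},{"gripper":-1,"travel":[120,-19,0],"angular":[0,0,-0.15]},{"gripper":-1,"travel":[160,-28,0],"angular":[0,0,-0.2]},{"gripper":-1,"travel":[200,-38,0],"angular":[0,0,-0.25]}]'; python3 - <<'E'
from h import *
plan([620,0,340],-0.1);plan([450,343,250],YAW)
E
```

```text
clock: 1.45
ee_pos: [579.0, -252.1, 338.5]
ee_rot: [-2.541, -1.847, 0.0]
contact_force: [-0.4, 0.1, -0.4]
opening: 93.1
t 1.45 pos [ 579.  -252.1  338.5] F [-0.4  0.1 -0.4] open 93.1
travel [252.5 -38.8  -1.5] angular [-0.     0.    -0.214] rows 6.125370086277664 1.709366109703858
t 1.45 pos [ 579.  -252.1  338.5] F [-0.4  0.1 -0.4] open 93.1
travel [ 526.3 -306.3   88.5] angular [-0.     0.    -0.509] rows 14.756161354718902 4.069365908360026
```

```bash
python3 -m pendant '[{"gripper":-1,"travel":[40,-6,0],"angular":[0,0,-0.06]},{"gripper":-1,"travel":[80,-14,0],"angular":[0,0,-0.12]},{"gripper":-1,"travel":[120,-24,0],"angular":[0,0,-0.18]},{"gripper":-1,"travel":[160,-38,0],"angular":[0,0,-0.24]},{"gripper":-1,"travel":[198,-54,0],"angular":[0,0,-0.3]}]'; python3 - <<'E'
from h import *
plan([450,343,250],YAW)
E
```

```text
clock: 1.87
ee_pos: [588.8, -47.3, 338.4]
ee_rot: [-2.236, -2.207, -0.0]
contact_force: [0.6, -0.0, -0.4]
opening: 93.1
t 1.8667 pos [588.8 -47.3 338.4] F [ 0.6 -0.  -0.4] open 93.1
travel [ 388.4 -143.9   88.5] angular [ 0.    -0.    -0.208] rows 10.156774783720305 1.6642771168728294
```

```bash
python3 -m pendant '[{"gripper":-1,"travel":[38,-14,4],"angular":[0,0,-0.04]},{"gripper":-1,"travel":[76,-28,8],"angular":[0,0,-0.08]},{"gripper":-1,"travel":[114,-42,14],"angular":[0,0,-0.12]},{"gripper":-1,"travel":[152,-56,20],"angular":[0,0,-0.16]},{"gripper":-1,"travel":[190,-70,28],"angular":[0,0,-0.208]}]'; python3 - <<'E'
from h import *
plan([445.5,343,160],YAW)
E
```

```text
clock: 2.28
ee_pos: [521.0, 143.5, 310.8]
ee_rot: [1.996, 2.425, 0.001]
contact_force: [0.9, 0.0, 0.3]
opening: 93.0
t 2.2833 pos [521.  143.5 310.8] F [0.9 0.  0.3] open 93.0
travel [210.4 -35.8 150.7] angular [ 0.001  0.    -0.001] rows 6.264771040766869 0.013177726387361453
```

```bash
python3 -m pendant '[{"gripper":-1,"travel":[36,-6,15],"angular":[0,0,0]},{"gripper":-1,"travel":[74,-12,30],"angular":[0,0,0]},{"gripper":-1,"travel":[111,-19,48],"angular":[0,0,0]},{"gripper":-1,"travel":[148,-26,66],"angular":[0,0,0]},{"gripper":-1,"travel":[185,-32,84],"angular":[0,0,0]}]'; python3 - <<'E'
from h import *
plan([445.5,343,90],YAW)
E
```

```text
clock: 2.7
ee_pos: [454.2, 318.6, 225.9]
ee_rot: [1.999, 2.424, 0.0]
contact_force: [0.6, 0.2, 0.6]
opening: 92.9
t 2.7 pos [454.2 318.6 225.9] F [0.6 0.2 0.6] open 92.9
travel [ 25.6  -4.  135.9] angular [ 0.     0.    -0.003] rows 3.317926089039244 0.027524439981307696
```

```bash
python3 -m pendant '[{"gripper":-1,"travel":[12,-2,30],"angular":[0,0,0]},{"gripper":-1,"travel":[25.6,-4,65],"angular":[0,0,-0.003]},{"gripper":-1,"travel":[25.6,-4,100],"angular":[0,0,-0.003]},{"gripper":-1,"travel":[25.6,-4,136],"angular":[0,0,-0.003]},{"gripper":-1,"travel":[25.6,-4,136],"angular":[0,0,-0.003]}]'; python3 - <<'E'
from h import *
c=imaging.camera("top"); crop(c,230,200,100,75,6,"pics/t2.png")
c=imaging.camera("scene"); crop(c,150,180,200,150,4,"pics/s2.png")
plan([445.5,343,3],YAW)
E
```

```text
clock: 3.12
ee_pos: [443.7, 339.7, 85.2]
ee_rot: [-1.992, -2.427, 0.014]
contact_force: [-0.8, 0.7, -0.4]
opening: 93.0
t 3.2167 pos [445.8 341.5  90.3] F [0.2 1.1 1. ] open 93.1
travel [ 1.6  0.2 87.3] angular [-0.002  0.001  0.001] rows 2.0936070604102093 0.021931980300110836
```

View pics/s2.png

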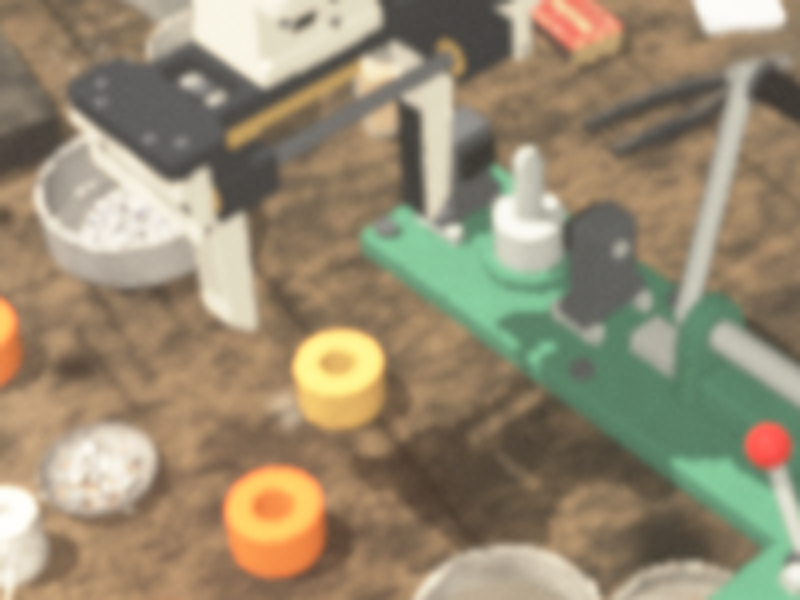

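```bash
python3 -m pendant '[{"gripper":-0.4,"travel":[1,0,15],"angular":[0,0,0]},{"gripper":-0.4,"travel":[1.6,0,40],"angular":[0,0,0]},{"gripper":-0.4,"travel":[1.6,0,66],"angular":[0,0,0]},{"gripper":-0.4,"travel":[1.6,0,80],"angular":[0,0,0]},{"gripper":-0.4,"travel":[1.6,0,86],"angular":[0,0,0]}]'; python3 - <<'E'
from h import *
plan([445.5,343,4],YAW)
E
```

```text
clock: 3.63
ee_pos: [447.0, 343.6, 5.3]
ee_rot: [1.995, 2.426, 0.002]
contact_force: [-0.7, 0.6, 0.7]
opening: 66.7
t 3.6333 pos [447.  343.6   5.3] F [-0.7  0.6  0.7] open 66.7
travel [-0.3 -1.6  1.3] angular [ 0.001 -0.001 -0.001] rows 0.04996276842799367 0.013294678488386813
```

Close on the collar.

```bash
python3 -m pendant '[{"gripper":1,"travel":[0,-1,0],"angular":[0,0,0]},{"gripper":1,"travel":[0,-1,0],"angular":[0,0,0]},{"gripper":1,"travel":[0,-1,0],"angular":[0,0,0]},{"gripper":1,"travel":[0,-1,0],"angular":[0,0,0]},{"gripper":1,"travel":[0,-1,0],"angular":[0,0,0]}]' 20; python3 - <<'E'
from h import *
plan([559.6,360,130],YAW)
E
```

```text
clock: 4.05
ee_pos: [445.7, 343.4, 5.9]
ee_rot: [1.995, 2.426, 0.003]
contact_force: [-0.6, -1.2, 9.1]
opening: 40.0
t 4.05 pos [445.7 343.4   5.9] F [-0.6 -1.2  9.1] open 40.0
travel [  -5.6  115.1 -123.9] angular [ 0.002 -0.001 -0.   ] rows 4.058436448080477 0.015604901752373347
```

```bash
python3 -m pendant '[{"gripper":1,"travel":[0,0,-30],"angular":[0,0,0]},{"gripper":1,"travel":[0,0,-65],"angular":[0,0,0]},{"gripper":1,"travel":[0,20,-95],"angular":[0,0,0]},{"gripper":1,"travel":[-2,50,-115],"angular":[0,0,0]},{"gripper":1,"travel":[-4,75,-124],"angular":[0,0,0]}]'; python3 - <<'E'
from h import *
plan([559.6,360,115],YAW)
E
```

```text
clock: 4.47
ee_pos: [521.7, 354.6, 133.0]
ee_rot: [1.994, 2.426, 0.007]
contact_force: [0.5, 0.7, -1.8]
opening: 40.2
t 4.4667 pos [521.7 354.6 133. ] F [ 0.5  0.7 -1.8] open 40.2
travel [-2.  38.2 18.1] angular [ 0.004 -0.002  0.   ] rows 1.0147017966388507 0.03886398399731442
```

```bash
python3 -m pendant '[{"gripper":1,"travel":[-1,20,0],"angular":[0,0,0]},{"gripper":1,"travel":[-2,38,0],"angular":[0,0,0]},{"gripper":1,"travel":[-2,38,8],"angular":[0,0,0]},{"gripper":1,"travel":[-2,38,18],"angular":[0,0,0]},{"gripper":1,"travel":[-2,38,18],"angular":[0,0,0]}]'; python3 - <<'E'
from h import *
c=imaging.camera("top"); crop(c,220,140,120,90,6,"pics/t3.png"); np.save("/tmp/tc3.npy",c,allow_pickle=True)
c=imaging.camera("scene"); crop(c,230,170,120,90,6,"pics/s3.png"); np.save("/tmp/sc3.npy",c,allow_pickle=True)
plan([559.6,360,51],YAW)
E
```

```text
clock: 4.88
ee_pos: [555.3, 358.0, 108.4]
ee_rot: [-1.993, -2.427, 0.006]
contact_force: [-0.6, -0.3, -1.8]
opening: 40.2
t 4.9833 pos [555.5 358.8 109.9] F [ 0.7  0.2 -1.6] open 39.8
travel [ 0.4  4.3 58.9] angular [-0.002  0.001  0.001] rows 1.4153582600884171 0.020836064002274772
```

View pics/s3.png

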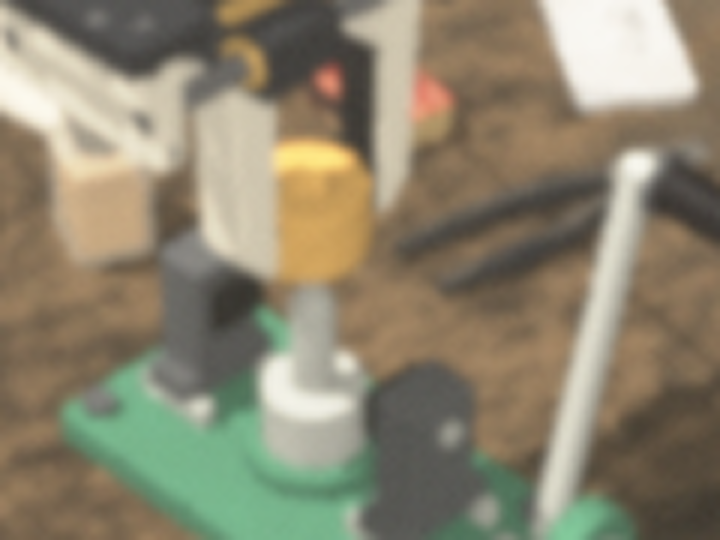

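View pics/t3.png

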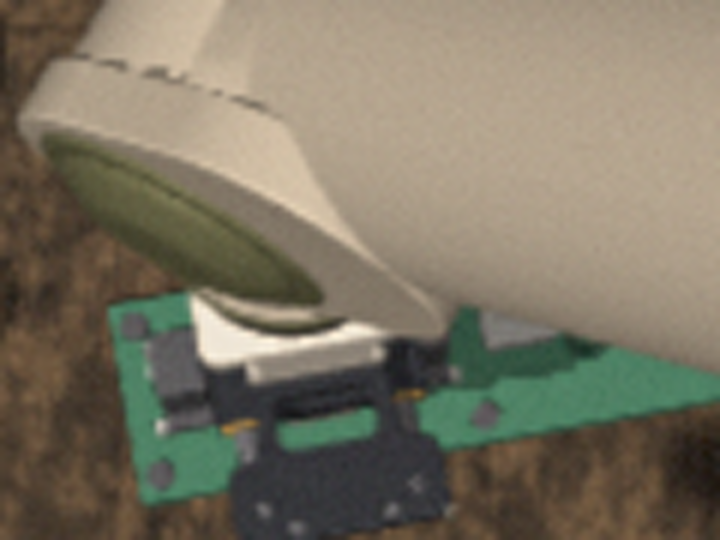

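```bash
python3 - <<'E'
from h import *
S=np.load("/tmp/sc3.npy",allow_pickle=True).item()
f=lambda P:(proj(S,P)-[230,170])*6+2.5
a=np.linspace(0,2*np.pi,73)
for z in(104,128):
    e=f(np.c_[555.5+20*np.cos(a),358.8+20*np.sin(a),0*a+z]); print(z,"x",e[:,0].min(),e[:,0].max(),"y",e[:,1].min(),e[:,1].max())
e=f(np.c_[559.6+7.5*np.cos(a),360+7.5*np.sin(a),0*a+70]);print("post",e[:,0].min(),e[:,0].max())
im=S["image"]
h=cv2.cvtColor(im,cv2.COLOR_BGR2HSV);m=cv2.inRange(h,np.array((14,90,60)),np.array((33,255,255)))
for r in range(190,222,3): print(r,np.where(m[r,270:300])[0]+270)
g=cv2.cvtColor(im,cv2.COLOR_BGR2GRAY)
for r in(219,221,224,226): print(r,g[r,270:296])
E
```

```text
104 x 237.55750290544358 369.7427213751067 y 199.75802246368852 281.8655071270269
128 x 235.80785759132857 370.1162560454195 y 137.02248894989577 218.2526594050796
post 289.3746359889976 337.7181510572964
190 [278 279 280 283 284 285 299]
193 [277 278 279 280 281 282 283 284 285 286]
196 [276 277 278 279 280 281 282 283 284 285 286 287 288 289 290]
199 [276 277 278 279 280 281 282 283 284 285 286 287 288 289 290 291]
202 [276 277 278 279 280 281 282 283 284 285 286 287 288 289 290 291 298 299]
205 [276 277 278 279 280 281 282 283 284 285 286 287 288 289 290 291 292]
208 [276 277 278 279 280 281 282 283 284 285 286 287 288 289 290 291 292 293]
211 [277 278 279 280 281 282 283 284 285 286 287 288 289 290 291 292 293]
214 [276 277 278 279 280 281 282 283 284 285 286 287 288 289 290 291 292 293]
217 [276 277 278 285 286 287 288 289 290 291 292 293 294 295 296 297 298 299]
220 [288 289 290 291 292 293 294 295 296 297 298 299]
219 [ 54  57  60  74  94 109 119 127 138 147 158 162 164 160 151 133 120 115
 114 120 126 129 130 132 133 134]
221 [ 60  66  85 109 119 120 119 130 147 157 166 171 174 171 160 146 135 129
 130 134 134 131 130 129 130 130]
224 [ 82  88  96 112 134 146 153 157 168 176 173 171 170 168 159 145 132 127
 128 124 124 123 124 130 134 136]
226 [ 89  88  90  91 106 129 151 165 177 183 183 176 174 169 161 145 130 121
 117 116 117 121 130 137 138 134]
```

```bash
python3 -m pendant '[{"gripper":1,"travel":[0.4,4.3,0],"angular":[0,0,0]},{"gripper":1,"travel":[0.4,4.3,8],"angular":[0,0,0]},{"gripper":1,"travel":[0.4,4.3,16],"angular":[0,0,0]},{"gripper":1,"travel":[0.4,4.3,22],"angular":[0,0,0]},{"gripper":1,"travel":[0.4,4.3,24],"angular":[0,0,0]}]'; python3 - <<'E'
from h import *
plan([559.6,360,51],YAW)
E
```

```text
clock: 5.4
ee_pos: [560.6, 359.8, 85.1]
ee_rot: [-1.994, -2.427, 0.003]
contact_force: [-0.5, -0.2, -1.0]
opening: 39.7
t 5.4 pos [560.6 359.8  85.1] F [-0.5 -0.2 -1. ] open 39.7
travel [ 0.4 -0.8 34.1] angular [-0.002  0.001  0.   ] rows 0.817449318175054 0.016146932871204816
```

```bash
python3 -m pendant '[{"gripper":1,"travel":[0,-0.5,3],"angular":[0,0,0]},{"gripper":1,"travel":[0,-0.5,6],"angular":[0,0,0]},{"gripper":1,"travel":[0,-0.5,10],"angular":[0,0,0]},{"gripper":1,"travel":[0,-0.5,14],"angular":[0,0,0]},{"gripper":1,"travel":[0,-0.5,14],"angular":[0,0,0]}]'
```

```text
clock: 5.82
ee_pos: [560.1, 360.1, 71.7]
ee_rot: [-1.994, -2.427, 0.002]
contact_force: [-2.2, 0.0, -2.3]
opening: 39.7
```

```bash
python3 -m pendant '[{"gripper":1,"travel":[0,-0.5,5],"angular":[0,0,0]},{"gripper":1,"travel":[0,-0.5,10],"angular":[0,0,0]},{"gripper":1,"travel":[0,-0.5,14],"angular":[0,0,0]},{"gripper":1,"travel":[0,-0.5,18],"angular":[0,0,0]},{"gripper":1,"travel":[0,-0.5,18],"angular":[0,0,0]}]'
```

```text
clock: 6.23
ee_pos: [560.0, 359.8, 53.6]
ee_rot: [-1.994, -2.427, 0.002]
contact_force: [-2.5, 0.4, -1.9]
opening: 40.0
```

```bash
python3 -m pendant '[{"gripper":1,"travel":[0,0,1],"angular":[0,0,0]},{"gripper":1,"travel":[0,0,2],"angular":[0,0,0]},{"gripper":1,"travel":[0,0,3],"angular":[0,0,0]},{"gripper":1,"travel":[0,0,3],"angular":[0,0,0]}]'
```

```text
clock: 6.57
ee_pos: [560.1, 360.2, 51.6]
ee_rot: [-1.994, -2.427, 0.0]
contact_force: [-3.6, 0.6, -1.3]
opening: 39.9
```

```bash
python3 -m pendant '[{"gripper":-0.5,"travel":[0,0,0],"angular":[0,0,0]},{"gripper":-0.5,"travel":[0,0,0],"angular":[0,0,0]},{"gripper":-0.5,"travel":[0,0,0],"angular":[0,0,0]},{"gripper":-0.5,"travel":[0,0,0],"angular":[0,0,0]},{"gripper":-0.5,"travel":[0,0,0],"angular":[0,0,0]}]'; python3 - <<'E'
from h import *
c=imaging.camera("scene"); crop(c,230,170,120,90,6,"pics/s4.png")
plan([558,362,150],YAW)
E
```

```text
clock: 6.98
ee_pos: [560.7, 360.1, 51.8]
ee_rot: [1.995, 2.427, 0.001]
contact_force: [0.0, 0.1, 0.3]
opening: 67.2
t 7.0333 pos [560.6 360.1  51.8] F [-0.5  0.3 -0.5] open 69.1
travel [  2.4  -2.1 -98.2] angular [ 0. -0. -0.] rows 2.35717186804347 0.0038155127218594716
```

View pics/s4.png

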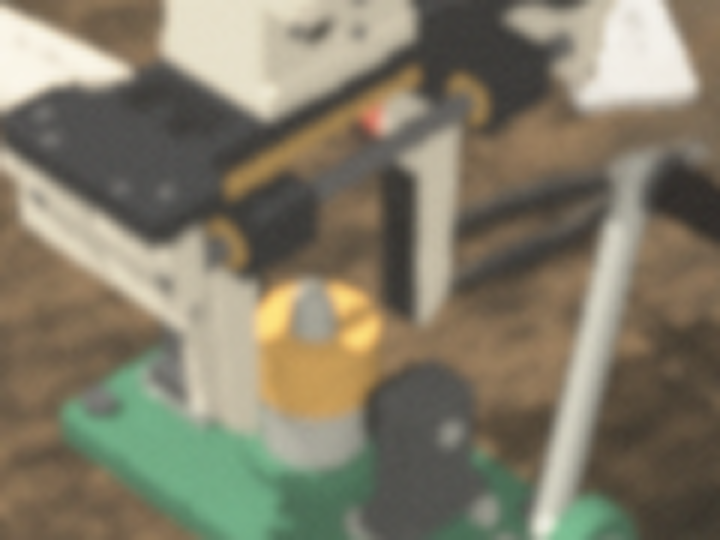

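```bash
cat >> h.py <<'E'
O=np.array([577,271.7,0]);Rz=R.from_euler("z",YAW).as_matrix()
def F(*f): return O+Rz@np.array(f,float)
E
python3 -m pendant '[{"gripper":-0.5,"travel":[0,-1,-20],"angular":[0,0,0]},{"gripper":-0.5,"travel":[0,-1,-50],"angular":[0,0,0]},{"gripper":-0.5,"travel":[0,-1,-85],"angular":[0,0,0]},{"gripper":-0.5,"travel":[0,-1,-120],"angular":[0,0,0]},{"gripper":-0.5,"travel":[0,-1,-150],"angular":[0,0,0]}]'; python3 - <<'E'
from h import *
print(status.get_state()["joint_positions"].round(2))
c=imaging.camera("scene"); crop(c,230,170,120,90,6,"pics/s5.png")
plan(F(-68,-66,200),YAW+np.pi/2);plan(F(-68,-66,200),YAW-np.pi/2)
E
```

```text
clock: 7.45
ee_pos: [559.4, 360.1, 204.0]
ee_rot: [1.994, 2.427, 0.002]
contact_force: [0.7, 0.5, -0.0]
opening: 69.7
[-0.31  0.59 -0.54  1.74  0.37  0.91 -0.81]
t 7.5 pos [561.2 362.  209.8] F [1.  2.4 4.5] open 69.5
travel [-157.7  -70.1    8.7] angular [ 0.009  0.003 -1.571] rows 4.144018994055034 12.56723319190689
t 7.5 pos [561.2 362.  209.8] F [1.  2.4 4.5] open 69.5
travel [-157.7  -70.1    8.7] angular [ 0.003 -0.009  1.571] rows 4.144018994055034 12.565801355728867
```

View pics/s5.png

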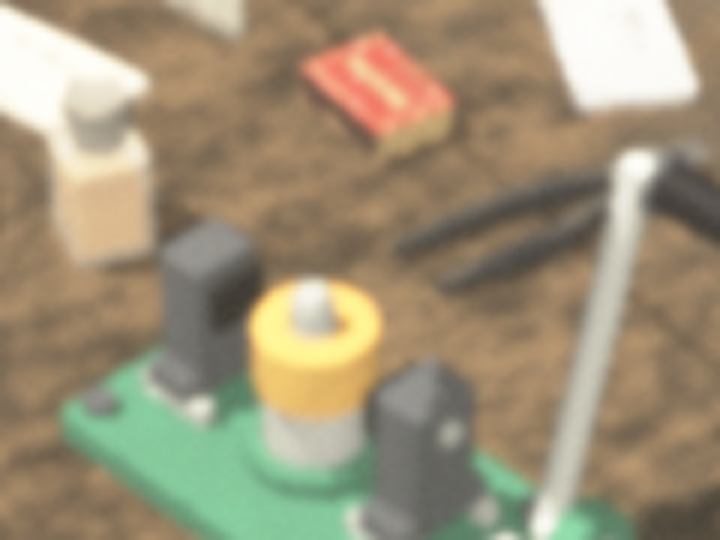

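```bash
python3 -m pendant '[{"gripper":1,"travel":[-10,-8,0],"angular":[0,0,-0.12]},{"gripper":1,"travel":[-25,-18,0],"angular":[0,0,-0.24]},{"gripper":1,"travel":[-40,-30,0],"angular":[0,0,-0.36]},{"gripper":1,"travel":[-60,-45,0],"angular":[0,0,-0.48]},{"gripper":1,"travel":[-80,-60,0],"angular":[0,0,-0.6]}]' 40; python3 - <<'E'
from h import *
plan(F(-68,-66,180),YAW+np.pi/2)
E
```

```text
clock: 7.92
ee_pos: [515.4, 269.2, 201.4]
ee_rot: [1.179, 2.912, 0.0]
contact_force: [0.8, -0.2, -0.6]
opening: 41.0
t 7.9167 pos [515.4 269.2 201.4] F [ 0.8 -0.2 -0.6] open 41.0
travel [-58.  -48.8  21.4] angular [ 0.     0.    -0.964] rows 1.8893223617763295 7.714043858251181
```

```bash
python3 -m pendant '[{"gripper":1,"travel":[-15,-12,2],"angular":[0,0,-0.12]},{"gripper":1,"travel":[-30,-25,6],"angular":[0,0,-0.24]},{"gripper":1,"travel":[-45,-37,10],"angular":[0,0,-0.36]},{"gripper":1,"travel":[-58,-49,16],"angular":[0,0,-0.48]},{"gripper":1,"travel":[-58,-49,20],"angular":[0,0,-0.6]}]'; python3 - <<'E'
from h import *
plan(F(-68,-66,120),YAW+np.pi/2)
E
```

```text
clock: 8.33
ee_pos: [523.4, 189.7, 180.7]
ee_rot: [-0.273, -3.129, 0.005]
contact_force: [-0.3, -0.6, -0.9]
opening: 7.5
t 8.3333 pos [523.4 189.7 180.7] F [-0.3 -0.6 -0.9] open 7.5
travel [ 1.1  4.1 60.7] angular [-0.003 -0.001 -0.369] rows 1.4580823888158625 2.9509395576340407
```

```bash
python3 -m pendant '[{"gripper":1,"travel":[1,4,0],"angular":[0,0,-0.12]},{"gripper":1,"travel":[1,4,0],"angular":[0,0,-0.24]},{"gripper":1,"travel":[1,4,10],"angular":[0,0,-0.369]},{"gripper":1,"travel":[1,4,35],"angular":[0,0,-0.369]},{"gripper":1,"travel":[1,4,60],"angular":[0,0,-0.369]}]'; python3 - <<'E'
from h import *
c=imaging.camera("scene"); crop(c,280,200,140,105,5,"pics/s6.png")
plan(F(-68,-66,74),YAW+np.pi/2)
print(status.get_state()["joint_positions"].round(2))
E
```

```text
clock: 8.75
ee_pos: [523.5, 198.3, 121.3]
ee_rot: [-0.303, 3.125, 0.002]
contact_force: [0.4, -0.4, -0.8]
opening: 0.3
t 8.8 pos [521.5 196.8 116.8] F [-1.4 -0.9 -2.8] open 0.2
travel [-1.2 -3.2 42.8] angular [-0.    -0.004 -0.002] rows 1.0301782659227547 0.0371395548733965
[ 0.13  0.7  -0.9   2.04  0.78  0.79  0.52]
```

View pics/s6.png

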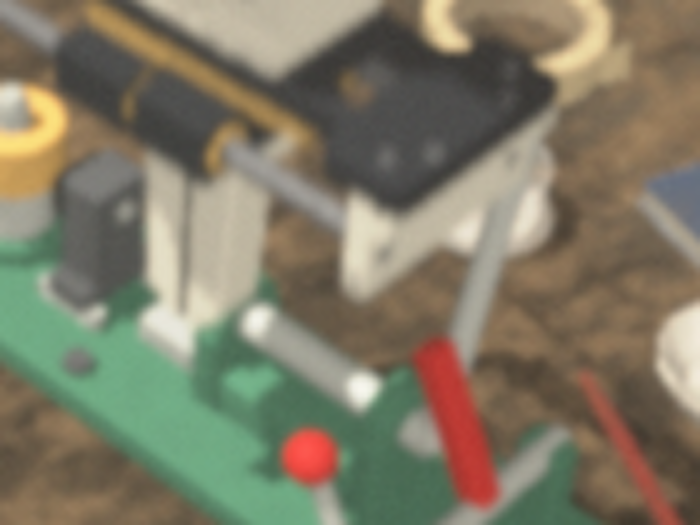

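```bash
python3 -m pendant '[{"gripper":1,"travel":[-1,-3,15],"angular":[0,0,0]},{"gripper":1,"travel":[-1,-3,32],"angular":[0,0,0]},{"gripper":1,"travel":[-1,-3,43],"angular":[0,0,0]},{"gripper":1,"travel":[-1,-3,43],"angular":[0,0,0]}]'; python3 - <<'E'
from h import *
plan(F(-68,-152,75),YAW+np.pi/2)
E
```

```text
clock: 9.13
ee_pos: [523.6, 195.1, 77.2]
ee_rot: [0.303, -3.125, 0.001]
contact_force: [0.3, -0.2, 0.2]
opening: 0.8
t 9.1333 pos [523.6 195.1  77.2] F [ 0.3 -0.2  0.2] open 0.8
travel [  0.6 -87.2   2.2] angular [-0.001 -0.002 -0.002] rows 2.091596286650954 0.024205376738413907
```

```bash
python3 -m pendant '[{"gripper":1,"travel":[0,-15,2],"angular":[0,0,0]},{"gripper":1,"travel":[0,-30,2],"angular":[0,0,0]},{"gripper":1,"travel":[0,-42,2],"angular":[0,0,0]},{"gripper":1,"travel":[0,-54,2],"angular":[0,0,0]},{"gripper":1,"travel":[0,-66,2],"angular":[0,0,0]}]'
```

```text
clock: 9.55
ee_pos: [537.4, 130.1, 77.3]
ee_rot: [-0.303, 3.126, 0.0]
contact_force: [0.6, 1.4, -1.2]
opening: 0.8
```

```bash
python3 -m pendant '[{"gripper":1,"travel":[0,-6,0],"angular":[0,0,0]},{"gripper":1,"travel":[0,-12,0],"angular":[0,0,0]},{"gripper":1,"travel":[0,-18,0],"angular":[0,0,0]},{"gripper":1,"travel":[0,-22,0],"angular":[0,0,0]},{"gripper":1,"travel":[0,-22,0],"angular":[0,0,0]}]'; python3 - <<'E'
from h import *
c=imaging.camera("scene"); crop(c,280,200,140,105,5,"pics/s7.png")
plan(F(-68,-152,75),YAW+np.pi/2)
E
```

```text
clock: 9.97
ee_pos: [541.3, 108.3, 76.5]
ee_rot: [0.302, -3.127, 0.001]
contact_force: [0.1, -0.7, -0.4]
opening: 0.5
t 10.0167 pos [541.2 108.8  76.6] F [ 0.1 -0.2  0. ] open 0.2
travel [1.3 0.9 1.6] angular [-0.    -0.    -0.002] rows 0.054195492916883956 0.018364010813110124
```

View pics/s7.png

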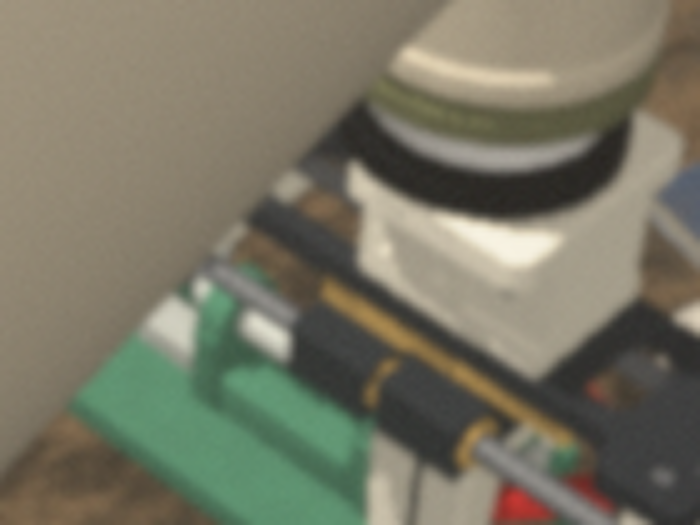

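```bash
python3 -m pendant '[{"gripper":1,"travel":[0,-4,0],"angular":[0,0,0]},{"gripper":1,"travel":[0,-7,0],"angular":[0,0,0]},{"gripper":1,"travel":[0,-9,0],"angular":[0,0,0]},{"gripper":1,"travel":[0,-9,0],"angular":[0,0,0]}]'
```

```text
clock: 10.35
ee_pos: [542.8, 102.2, 77.0]
ee_rot: [-0.305, 3.126, 0.005]
contact_force: [-1.7, 5.6, 0.8]
opening: 0.3
```

```bash
python3 -m pendant '[{"gripper":1,"travel":[0,15,0],"angular":[0,0,0]},{"gripper":1,"travel":[0,25,-15],"angular":[0,0,0]},{"gripper":1,"travel":[0,25,-50],"angular":[0,0,0]},{"gripper":1,"travel":[-30,25,-90],"angular":[0,0,0.1]},{"gripper":1,"travel":[-60,25,-130],"angular":[0,0,0.2]}]'; python3 - <<'E'
from h import *
c=imaging.camera("top"); crop(c,290,150,100,75,7,"pics/t8.png");c=imaging.camera("scene"); crop(c,280,200,140,105,5,"pics/s8.png")
plan(F(-60,-60,260),YAW)
E
```

```text
clock: 10.77
ee_pos: [586.4, 134.4, 194.7]
ee_rot: [-0.014, -3.139, 0.001]
contact_force: [0.7, -0.0, -1.0]
opening: 0.6
t 10.8667 pos [592.3 136.5 198.6] F [0.3 0.7 0.2] open 0.7
travel [ 62.8  64.1 -61.8] angular [0.009 0.005 1.364] rows 2.613103504213656 10.910755400600733
```

View pics/s8.png

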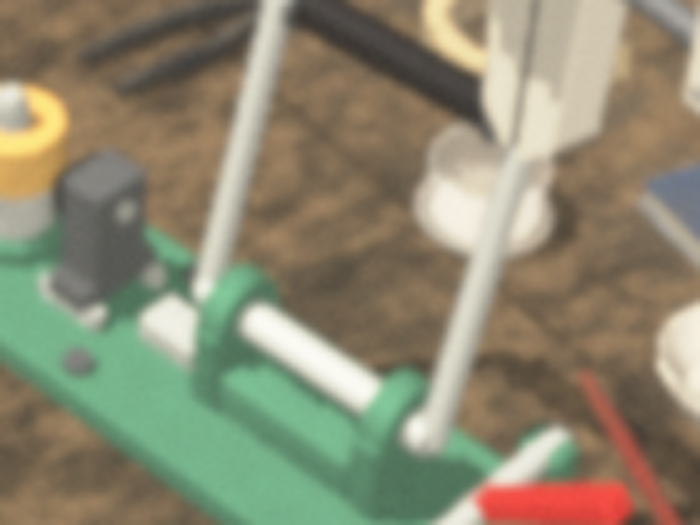

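View pics/t8.png

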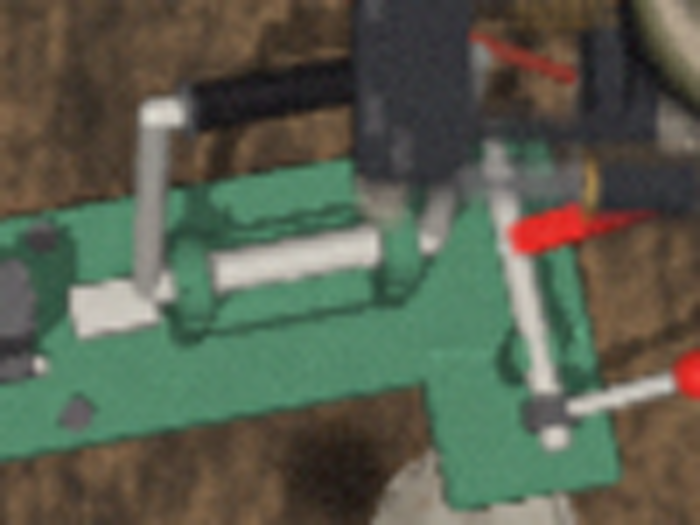

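```bash
python3 -m pendant '[{"gripper":-1,"travel":[0,10,-15],"angular":[0,0,0.12]},{"gripper":-1,"travel":[0,20,-30],"angular":[0,0,0.24]},{"gripper":-1,"travel":[0,30,-45],"angular":[0,0,0.36]},{"gripper":-1,"travel":[0,40,-60],"angular":[0,0,0.48]},{"gripper":-1,"travel":[0,50,-60],"angular":[0,0,0.6]}]' 15; python3 - <<'E'
from h import *
plan(F(29.7,-60,260),YAW)
E
```

```text
clock: 11.28
ee_pos: [588.0, 185.3, 255.5]
ee_rot: [0.945, 2.993, 0.002]
contact_force: [-0.1, -0.1, 0.1]
opening: 29.3
t 11.2833 pos [588.  185.3 255.5] F [-0.1 -0.1  0.1] open 29.3
travel [-5.2 44.3 -4.4] angular [0.003 0.001 0.764] rows 1.0760464768420697 6.1113391250062765
```

```bash
python3 -m pendant '[{"gripper":-1,"travel":[-1,9,0],"angular":[0,0,0.12]},{"gripper":-1,"travel":[-2,18,0],"angular":[0,0,0.24]},{"gripper":-1,"travel":[-3,27,0],"angular":[0,0,0.36]},{"gripper":-1,"travel":[-4,36,0],"angular":[0,0,0.48]},{"gripper":-1,"travel":[-5,44,0],"angular":[0,0,0.6]}]' 15; python3 - <<'E'
from h import *
plan(F(29.7,-60,200),YAW)
E
```

```text
clock: 11.7
ee_pos: [616.5, 217.7, 252.5]
ee_rot: [-1.789, -2.582, 0.002]
contact_force: [0.7, -0.2, -0.8]
opening: 62.4
t 11.7 pos [616.5 217.7 252.5] F [ 0.7 -0.2 -0.8] open 62.4
travel [ 0.4  1.6 52.5] angular [-0.001  0.001  0.164] rows 1.2588859101687713 1.3128747157617016
```

```bash
python3 -m pendant '[{"gripper":-1,"travel":[0,1,0],"angular":[0,0,0.1]},{"gripper":-1,"travel":[0,1,0],"angular":[0,0,0.164]},{"gripper":-1,"travel":[0,1,20],"angular":[0,0,0.164]},{"gripper":-1,"travel":[0,1,45],"angular":[0,0,0.164]},{"gripper":-1,"travel":[0,1,52],"angular":[0,0,0.164]}]' 15; python3 - <<'E'
from h import *
c=imaging.camera("scene"); crop(c,260,120,160,120,5,"pics/s9.png")
plan(F(29.7,-60,147),YAW)
E
```

```text
clock: 12.12
ee_pos: [615.8, 216.8, 197.7]
ee_rot: [-1.986, -2.432, 0.007]
contact_force: [-0.2, -0.3, -0.5]
opening: 91.9
t 12.1667 pos [615.8 216.8 197.6] F [-0.6 -1.6 -0.5] open 92.6
travel [ 1.4  2.6 50.6] angular [-0.006  0.002  0.006] rows 1.2154059857578356 0.06686397162192244
```

View pics/s9.png

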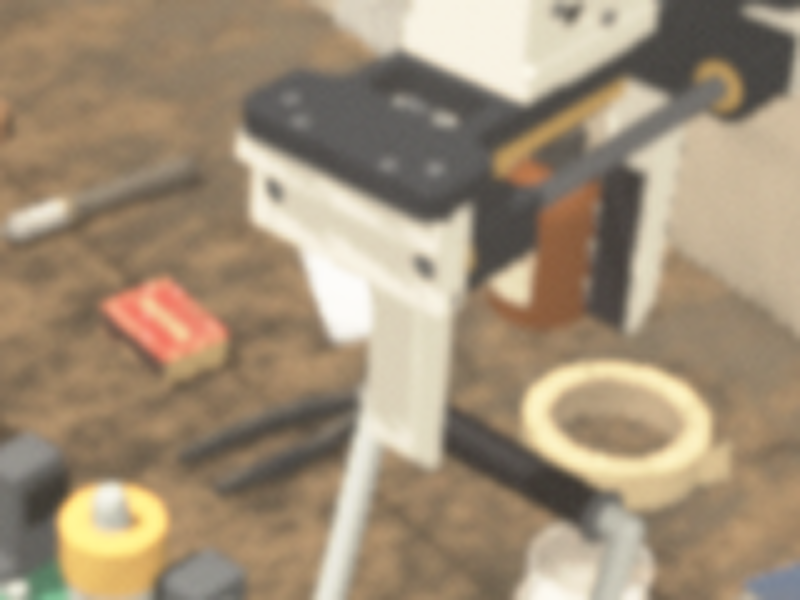

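```bash
python3 -m pendant '[{"gripper":-1,"travel":[1,2.6,20],"angular":[0,0,0]},{"gripper":-1,"travel":[1,2.6,42],"angular":[0,0,0]},{"gripper":-1,"travel":[1,2.6,51],"angular":[0,0,0]},{"gripper":0.2,"travel":[1,2.6,51],"angular":[0,0,0]},{"gripper":0.4,"travel":[1,2.6,51],"angular":[0,0,0]}]' 15
```

```text
clock: 12.58
ee_pos: [620.0, 219.7, 150.7]
ee_rot: [-1.988, -2.432, 0.001]
contact_force: [-0.7, -0.4, 0.2]
opening: 84.0
```

```bash
python3 -m pendant '[{"gripper":0.7,"travel":[0,0,0],"angular":[0,0,0]},{"gripper":1,"travel":[0,0,0],"angular":[0,0,0]},{"gripper":1,"travel":[0,0,0],"angular":[0,0,0]},{"gripper":1,"travel":[0,0,0],"angular":[0,0,0]},{"gripper":1,"travel":[0,0,0],"angular":[0,0,0]}]' 15
```

```text
clock: 13.0
ee_pos: [620.2, 219.6, 150.8]
ee_rot: [1.989, 2.432, 0.001]
contact_force: [-0.4, 0.4, -0.5]
opening: 51.5
```

```bash
python3 -m pendant '[{"gripper":1,"travel":[0,0,0],"angular":[0,0,0]},{"gripper":1,"travel":[0,0,0],"angular":[0,0,0]},{"gripper":1,"travel":[0,0,0],"angular":[0,0,0]},{"gripper":1,"travel":[0,0,0],"angular":[0,0,0]},{"gripper":1,"travel":[0,0,0],"angular":[0,0,0]}]' 15; python3 - <<'E'
from h import *
c=imaging.camera("scene"); crop(c,260,120,160,120,5,"pics/s10.png")
s=status.get_state(); f=Rz.T@(s["ee_pos"]-O); print(f,s["opening"])
for th in (0.2,.4,.5,.6,.7,.78,.8): print(th, (-120*np.sin(th-.25)).round(1),(50+120*np.cos(th-.25)-19).round(1))
E
```

```text
clock: 13.42
ee_pos: [618.7, 219.3, 150.0]
ee_rot: [-1.988, -2.431, 0.004]
contact_force: [-11.8, -2.2, 6.4]
opening: 17.9
[ 29.53505466 -59.42699358 149.9299172 ] 15.308563830771174
0.2 6.0 150.9
0.4 -17.9 149.7
0.5 -29.7 147.3
0.6 -41.1 143.7
0.7 -52.2 139.1
0.78 -60.7 134.5
0.8 -62.7 133.3
```

View pics/s10.png

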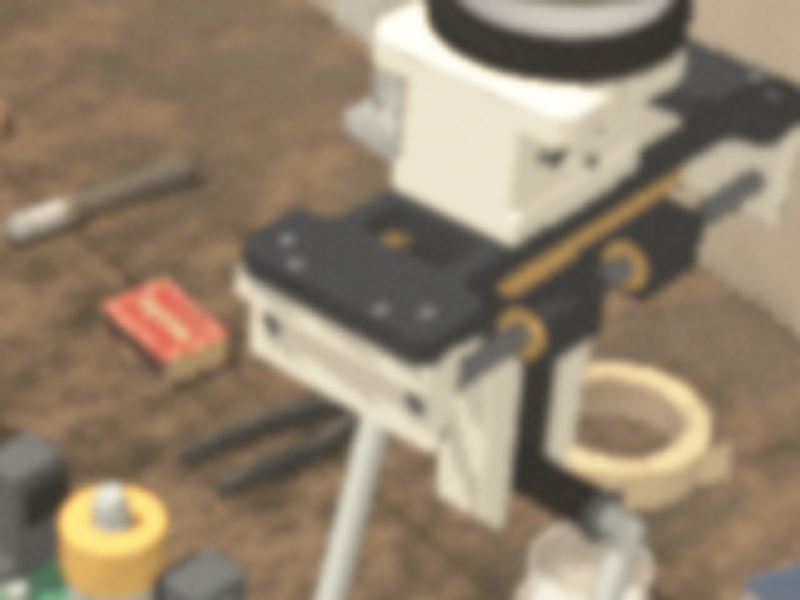

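```bash
python3 -m pendant '[{"gripper":1,"travel":[0,-12,-2.5],"angular":[0,0,0]},{"gripper":1,"travel":[0,-24,-3.6],"angular":[0,0,0]},{"gripper":1,"travel":[0,-36,-3.5],"angular":[0,0,0]},{"gripper":1,"travel":[0,-47.6,-2.4],"angular":[0,0,0]},{"gripper":1,"travel":[0,-47.6,-2.4],"angular":[0,0,0]}]' 20; python3 - <<'E'
from h import *
s=status.get_state(); print(Rz.T@(s["ee_pos"]-O),s["contact_force"],s["opening"])
E
```

```text
clock: 13.88
ee_pos: [574.1, 211.0, 154.2]
ee_rot: [1.986, 2.431, 0.006]
contact_force: [4.5, 1.2, 5.5]
opening: 15.4
[-14.62774937 -58.99133309 154.18570752] [4.50177519 1.16468976 5.47820542] 15.35303162274523
```

```bash
python3 -m pendant '[{"gripper":1,"travel":[0,-11.8,3],"angular":[0,0,0]},{"gripper":1,"travel":[0,-23.2,7],"angular":[0,0,0]},{"gripper":1,"travel":[0,-34.3,12],"angular":[0,0,0]},{"gripper":1,"travel":[0,-43,16.5],"angular":[0,0,0]},{"gripper":1,"travel":[0,-43,16.5],"angular":[0,0,0]}]' 25; python3 - <<'E'
from h import *
s=status.get_state(); print(Rz.T@(s["ee_pos"]-O),s["contact_force"],s["opening"])
E
```

```text
clock: 14.3
ee_pos: [532.5, 202.9, 138.0]
ee_rot: [1.986, 2.431, 0.008]
contact_force: [2.9, -0.9, 17.7]
opening: 15.4
[-56.99032785 -58.91258841 137.99357946] [ 2.90029464 -0.92683523 17.74254871] 15.439483852246774
```

```bash
python3 -m pendant '[{"gripper":1,"travel":[0,-3,0],"angular":[0,0,0]},{"gripper":1,"travel":[0,-6,0],"angular":[0,0,0]},{"gripper":1,"travel":[0,-7,0],"angular":[0,0,0]},{"gripper":1,"travel":[0,-7,0],"angular":[0,0,0]},{"gripper":1,"travel":[0,-7,0],"angular":[0,0,0]}]' 25; python3 - <<'E'
from h import *
s=status.get_state(); print(Rz.T@(s["ee_pos"]-O),s["contact_force"],s["opening"])
c=imaging.camera("scene"); crop(c,230,150,180,135,4,"pics/s11.png")
np.save("/tmp/s11.npy",c,allow_pickle=True)
c=imaging.camera("top"); crop(c,220,140,180,135,4,"pics/t11.png")
s=status.get_state(); print(Rz.T@(s["ee_pos"]-O),s["contact_force"],s["opening"])
E
```

```text
clock: 14.72
ee_pos: [529.7, 202.3, 137.1]
ee_rot: [1.987, 2.429, 0.015]
contact_force: [15.8, 5.1, -9.1]
opening: 15.4
[-59.8588648  -58.89553885 137.05843469] [15.84077395  5.07568888 -9.08980763] 15.384783583187337
[-59.84257321 -58.86117012 137.04578704] [16.20107168  4.44758012 -8.88309576] 15.138370189900249
```

View pics/s11.png

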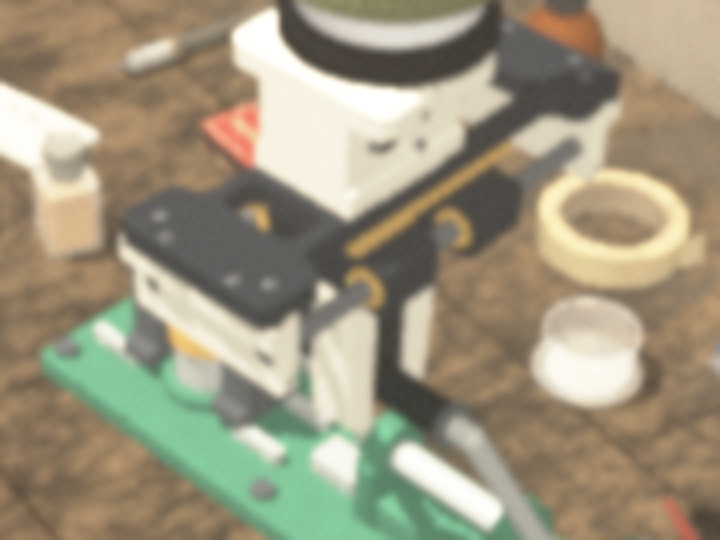

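View pics/t11.png

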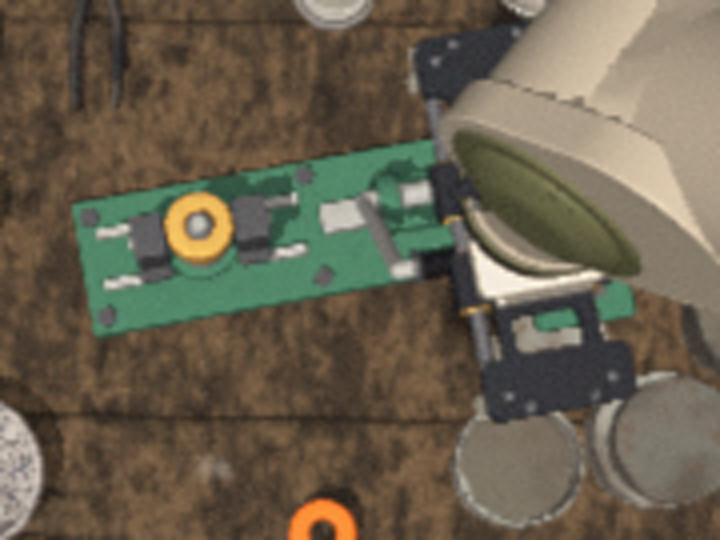

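```bash
python3 - <<'E'
from h import *
T=imaging.camera("top")
for z in(152,):
    P=onz(T,(220+403.5/4,140+267/4),z); f=Rz.T@(P-O); print(f,.25+np.arcsin(-f[0]/120))
s=status.get_state(); print(s["clock"],Rz.T@(s["ee_pos"]-O),s["contact_force"],s["opening"])
h=cv2.cvtColor(T["image"],cv2.COLOR_BGR2HSV);m=cv2.inRange(h,np.array((0,180,100)),np.array((6,255,255)));n,l,st,ce=cv2.connectedComponentsWithStats(m);print([(ce[i].round(),st[i,4]) for i in range(1,n) if st[i,4]>8])
print(proj(T,F(-68,-180,79)))
E
python3 -m pendant '[{"gripper":1,"travel":[0,0,0],"angular":[0,0,0]},{"gripper":1,"travel":[0,0,0],"angular":[0,0,0]},{"gripper":1,"travel":[0,0,0],"angular":[0,0,0]},{"gripper":1,"travel":[0,0,0],"angular":[0,0,0]}]' 25
```

```text
[-58.7930638  -12.68183488 152.        ] 0.762023446743064
14.8667 [-59.86700949 -58.87503105 137.02915921] [15.49173788  4.5916223  -8.95243465] 15.154106005149298
[]
[[389.78492102 202.72167734]]
clock: 15.2
ee_pos: [529.7, 202.4, 137.1]
ee_rot: [1.988, 2.429, 0.015]
contact_force: [16.6, 4.7, -9.2]
opening: 15.1
```

```bash
python3 -c "
from station import r
print(r.job_done())"
```

```text
the job is handed in; nothing more can be done
None
```

The job is handed in at about 15 s on the clock. The collar is on its seat, the catch is flipped, and the gripper is still holding the handle pulled; no verdict was reported.

- **Collar:** I lowered it over the post with only light side force (up to about 3.6 N) and let go. The scene picture after release showed it flat on the seat.
- **Catch:** I pushed it over with shut fingers until it met its stop (about 5.6 N). The picture taken straight after showed it leaning right over.
- **Handle:** I gripped the bar (opening about 15 mm, 25 N grip) and pulled it along its arc. The top view puts it at about 0.76 rad. The last reading showed a steady pull of about 17 N horizontally, and both jaws looked to be against the collar.

- **Not checked at the end:** The arm hid the catch in the last top picture, so its flipped state rests on the earlier picture. I did not measure the jaw forces.
- **Bystanders:** I saw no contact with the tin, vial or cup, but I did not measure their positions afterwards.
- **Disagreement:** While the handle was held, the vertical force changed from about +18 N to -9 N when I pulled the last 7 mm. I take that to be the handle reaching its stop.

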